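# Top up and clamp a column of dessert cartons in a strapping stand

## Robot

A 7-joint arm with a two-finger parallel gripper is mounted at the origin on the work surface. World frame = base frame: x ahead of the robot, y to its left, z up, the work surface at z = 0. Lengths are in m, angles in rad, forces in N, time in s.
With the tool pointing down it reaches from about 0.425 to 0.925 m from the base axis. Payload 6.8 kg.
Tool frame: the origin (TCP) lies at the very end of the fingers, on their centre line; the grasp point (between the pads) lies tcp_to_grasp behind it (tcp_to_grasp is the distance from the TCP to the grasp point, in m); z points along the fingers, y is the line along which they close (so a half turn about z gives the same grasp; the last joint's range is limited). The gripper opens to 85 mm and grips with 20 to 120 N. Pads are 22 mm wide; open, the fingers measure 114 mm over their backs; the gripper's body (76 mm by 85 mm) begins 54 mm behind the grasp point. The pads swing forward as they close: fully open they stand 13 mm farther back than shut.
Start: joints at [1.135, 0.477, 0.022, 1.555, -0.011, 1.109, -0.083], TCP at [0.217, -0.639, 0.231] pointing down, gripper open.
Joint ranges: [-2.96, 2.96], [-0.34, 2.1], [-1.41, 1.46], [0.24, 2.44], [-1.37, 4.51], [0.17, 1.92], [-2.96, 2.96]. Speed limits (rad/s): [2.39, 2.39, 3.14, 3.14, 3.14, 3.14, 3.14].

## Interface

Orientations are given as a rotation vector (axis times angle).
In Python, from workcell import movep, line_to, move_j, set_gripper, hold, inverse_kinematics, get_obs, grab_frame, MotionError, job_done, regions_of, spot_point, tcp_to_grasp gives the robot as it stands. The module is installed in compiled form; this text tells all that it offers. Calls block until the motion is done:
- movep(position, orientation): joint-space move of the TCP to a pose.
- line_to(position, orientation=None, feed=0.15): straight line of the TCP; orientation=None keeps the orientation; feed is the mean speed in m/s.
- move_j(angles): joint-space move.
- set_gripper(opening): finger opening in m; the grip force is fixed at half the most; returns when the fingers have stopped.
- hold(seconds).
- inverse_kinematics(position, orientation): joint angles nearest the present ones, or None.
- get_obs(): the state.
- grab_frame(name): name is "side" or "top"; returns a dict with "color" (400x640x3 uint8, red, green, blue), "fx", "fy", "cx", "cy" (pixels), "T" (4x4, takes a point from camera to world coordinates). Camera axes: x right, y down, z forward; pixel columns grow to the right and rows downward; lengths in m; the calibration is good to about 2 mm. A picture is of the moment at which its call begins. There is no depth.
A pose or a line that the arm cannot do raises MotionError and nothing moves.
- job_done(): hands the job in; it is judged then, once.
Trained networks look in a picture, given as the dict that the camera call returned (one of the last four; its "shot" number tells which), for a name from the list of things; names that differ only in an ending like _2 or _b are one class to them, and where a whole thing is asked for, a point or a joint stands for the part that bears it (a point fixed in the world has none). Each returns a list of dicts, best first, with "conf" (0 to 1); they miss things now and then, are a little off and sometimes report something else, mostly with a low value. They report only what shows in the picture. A call takes as long as a camera call. They do not tell look-alikes from the thing itself.
- regions_of(picture, query): "mask" (400x640 bool, what is visible of it).
- spot_point(picture, query): "centre" ([x, y, z] in m, in world coordinates, good to about 4 mm: a listed point, or the origin of a listed thing).
The state is a dict: "time_s": time; "joints": joint angles; "qd": joint speeds; "joint_torque": joint torques, N m; "tcp_pos": TCP position; "ee_rot": TCP orientation; "contact_force": force on the tool from outside, world axes, zero at the start; "moment": the same for the moment, N m; "finger_gap": finger opening in m; "gripper_force": force on a finger pad.
Only numpy, scipy, OpenCV 4.12 (cv2) and the standard library are available. Lean on these libraries where they do the work, as an engineer would, in place of code of your own. Each camera call takes 0.05 s, during which the arm holds its last target. There are 200 camera calls.

## Task

Swing the red-handled clamp lever of the blue strapping stand back out of the way, and set the loose carton with the caramel-brown band squarely on top of the two cartons already in the stand, putting it down without dropping it. Then swing the lever down until its rubber foot presses firmly on the top carton, with about a kilo's push and without crushing it, and let go so that the clamp holds. Leave the other goods on the bench where they are.

Things in the scene. Friction and masses are not known exactly. Their poses are not given: they have to be found in the camera images.
- stand: fixed blue strapping stand, base plate 190 x 110 x 12 mm; the column lies lengthwise along its x. Origin on the table under the column's middle; x from hinge post to free end of the closed lever, z up. Guide rails (tops 28 mm above the table) 34 mm either side of the middle. Hinge post (x -98 to -66 mm, 48 mm wide in y, 174 mm high)
- clamp_arm: clamp lever, steel, 22 mm wide, 14 mm thick; origin on the hinge axis, 160 mm above the table at stand x = -82 mm, x out along the lever, y along the hinge axis and the stand's y. Level over the column = closed; x swings up and over as it opens, to 2.25 rad, leaning fully back. Stiff hinge, friction 1.2 N m: it stays where it is left
- clamp_grip (a point): middle of the red round cross-bar at the lever's end, 185 mm from the hinge; bar 16 mm diameter, 130 mm long along the stand's y. The steel lever (22 wide, 14 thick) meets it at the middle, leaving about 50 mm of free bar on each side; x points out along the lever
- clamp_head (a point): centre of the dark steel block (32 x 34 x 22 mm) on the lever, 82 mm from the hinge; axes as the lever's. Its screw spindle (black knob up to 50 mm above) carries a sprung rubber foot below. The foot stands 22 to 46 mm below this point: set differently each time, not measured, so feel for the carton. It gives 1 mm per 3 N, travel 14 mm; over 30 N crushes a carton
- carton_low: closed dessert carton, white with a caramel-brown band and two caramel-brown round pictures on top, 110 (its x) x 60 (its y) x 40 mm high, about 0.25 kg; origin at the centre of its underside, z up; the lower one in the stand, its underside 12 mm above the table
- carton_mid: closed dessert carton, white with a caramel-brown band and two caramel-brown round pictures on top, 110 (its x) x 60 (its y) x 40 mm high, about 0.25 kg; origin at the centre of its underside, z up; lies on carton_low, its top 92 mm above the table
- carton_new: closed dessert carton, white with a caramel-brown band and two caramel-brown round pictures on top, 110 (its x) x 60 (its y) x 40 mm high, about 0.25 kg; origin at the centre of its underside, z up; the loose one on the bench, to be added to the column
- carton_green: closed dessert carton, white with a green band and two green round pictures on top, 110 (its x) x 60 (its y) x 40 mm high, about 0.25 kg; origin at the centre of its underside, z up; to be left alone
- carton_blue: closed dessert carton, white with a blue band and two blue round pictures on top, 110 (its x) x 60 (its y) x 40 mm high, about 0.25 kg; origin at the centre of its underside, z up; to be left alone
- tin: food tin with green label, 74 mm diameter, 105 mm high, origin at the centre of its underside; to be left alone
- jar: jar with brass-coloured cap, 66 mm diameter, 90 mm high, origin at the centre of its underside; to be left alone
- terminal: black hand-held data terminal lying flat, 150 x 72 x 18 mm, origin at the centre of its underside; to be left alone
Not all that is in view belongs to the job. Leave any pink or yellow look-alike of the carton_low alone.

How it is judged:
On the way, in this order (a step that is already met when the one before it is completed fails the run):
1. the lever is swung up out of the way (more than 1.0 rad above level) (angle between clamp_arm's own z axis and vertical above 1 rad), for 0.1 s.
2. the new carton lies squarely on the column, let go, with the lever not yet on it (horizontal distance between carton_new and carton_mid below 0.01 m and angle between the x axis of carton_new and the x axis of carton_mid, either way round below 0.12 rad and z of carton_new in the frame of carton_mid between 0.036 and 0.044 m and horizontal distance between carton_mid and carton_low below 0.01 m and angle between the x axis of carton_mid and the x axis of carton_low, either way round below 0.12 rad and z of carton_mid in the frame of carton_low between 0.036 and 0.044 m and angle between carton_new's own z axis and vertical below 0.08 rad and horizontal distance between carton_low and stand below 0.01 m and z of carton_low in the frame of stand below 0.016 m and contact force between the fingers and anything else below 0.1 N and contact force between clamp_arm and carton_new below 0.1 N), for 0.2 s.
3. the clamp foot presses on the new carton with at least 5 N (contact force between clamp_arm and carton_new above 5 N), for 0.2 s.
At the end, for the whole second after the job is handed in: The three cartons form a column in the stand, each within 10 mm and 0.12 rad of the one below, the lowest within 10 mm of the stand's middle; the lowered, released clamp presses on the top carton with at least 4 N; all at rest; other goods within 30 mm of where they were (horizontal distance between carton_new and carton_mid below 0.01 m and angle between the x axis of carton_new and the x axis of carton_mid, either way round below 0.12 rad and z of carton_new in the frame of carton_mid between 0.036 and 0.044 m and horizontal distance between carton_mid and carton_low below 0.01 m and angle between the x axis of carton_mid and the x axis of carton_low, either way round below 0.12 rad and z of carton_mid in the frame of carton_low between 0.036 and 0.044 m and angle between carton_new's own z axis and vertical below 0.08 rad and horizontal distance between carton_low and stand below 0.01 m and z of carton_low in the frame of stand below 0.016 m and contact force between clamp_arm and carton_new above 4 N and angle between clamp_arm's own z axis and vertical below 0.5 rad and linear speed of carton_new below 0.02 m/s and distance of each of carton_green, carton_blue, tin, jar, terminal from where it was at the start of the episode below 0.03 m); the robot touches nothing.
It fails at once if the clamp crushes the carton (more than 30 N) (contact force between clamp_arm and carton_new above 30 N).
It fails at once if the new carton is dropped or rammed onto the column (more than 40 N) (contact force between carton_new and carton_mid above 40 N).
It fails at once if another carton, the tin, the jar or the terminal is moved more than 30 mm (distance of any of carton_green, carton_blue, tin, jar, terminal from where it was at the start of the episode above 0.03 m).
It also fails if it takes over 72 s, if anything falls off the work surface, if the arm or the gripper's body presses on something with over 40 N, if the wrist force passes 120 N, or if a joint passes its speed limit or range.

## Working session

There is one attempt and no reset: what is moved stays moved. The work goes in short steps, each a Python script; the robot and the scene stay as the last script left them, time stands still between calls to the robot, and variables do not carry over. Pictures are saved under pics/ and viewed, at most 10 in all, crops included, and the job is handed in when it is done.

```bash
mkdir -p pics; python3 - <<'E'
from workcell import *
import cv2,numpy as np
o=get_obs();print(o['time_s'],o['tcp_pos'],o['ee_rot'],tcp_to_grasp,o['contact_force'])
for n in("top","side"):
    f=grab_frame(n);cv2.imwrite(f"pics/{n}0.png",f['color'][:,:,::-1])
    print(n,f['fx'],f['cx'],f['cy'],np.round(f['T'],3).tolist())
    for q in("stand","clamp_arm","clamp_grip","clamp_head","carton_new","carton_green","carton_blue","tin","jar","terminal"):
        print(q,[(round(d['conf'],2),np.round(d['centre'],3).tolist()) for d in spot_point(f,q)])
E
```

```text
0.0 [ 0.21711226 -0.63850944  0.23033035] [-3.09773788e+00 -5.12414571e-01  7.59960187e-04] 0.0187 [0.00319285 0.14253252 0.43094875]
top 429.78039939026155 315.72017217462917 196.27732458548235 [[0.005, -0.991, 0.131, 0.386], [-1.0, -0.008, -0.025, 0.013], [0.026, -0.131, -0.991, 1.134], [0.0, 0.0, 0.0, 1.0]]
stand [(0.89, [0.554, 0.104, -0.0])]
clamp_arm [(0.66, [0.546, 0.182, 0.16])]
clamp_grip [(0.98, [0.573, 0.008, 0.19])]
clamp_head [(0.79, [0.557, 0.106, 0.177])]
carton_new [(0.6, [0.473, -0.323, -0.002])]
carton_green [(0.79, [0.453, -0.15, 0.004])]
carton_blue [(0.75, [0.647, -0.139, -0.001])]
tin [(0.89, [0.686, -0.001, 0.003])]
jar [(0.55, [0.602, -0.337, 0.002]), (0.18, [0.686, 0.002, -0.001])]
terminal [(0.68, [0.323, 0.296, 0.003])]
side 392.50708067566 321.2057640974077 205.54521281090766 [[0.995, -0.078, 0.06, 0.464], [-0.097, -0.689, 0.718, -0.619], [-0.015, -0.72, -0.693, 0.749], [0.0, 0.0, 0.0, 1.0]]
stand [(0.92, [0.556, 0.103, 0.0])]
clamp_arm []
clamp_grip [(0.94, [0.576, 0.005, 0.192])]
clamp_head [(0.67, [0.556, 0.107, 0.174])]
carton_new [(0.75, [0.47, -0.324, 0.008])]
carton_green [(0.6, [0.452, -0.155, -0.001])]
carton_blue [(0.93, [0.643, -0.143, 0.002])]
tin [(0.93, [0.69, 0.003, 0.002])]
jar [(0.85, [0.598, -0.336, 0.0]), (0.58, [0.556, 0.104, 0.014])]
terminal [(0.63, [0.322, 0.3, 0.001]), (0.48, [0.598, -0.334, -0.0])]
```

View pics/top0.png

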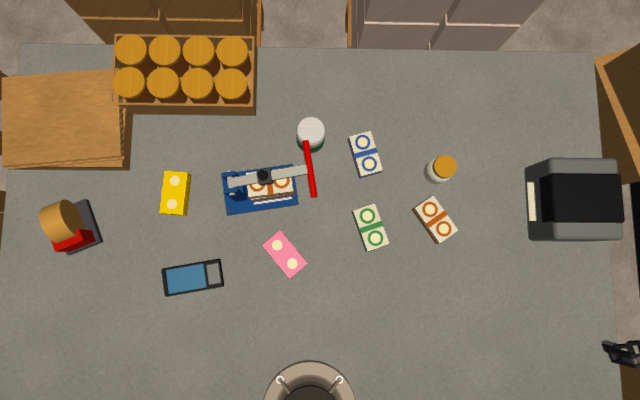

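View pics/side0.png

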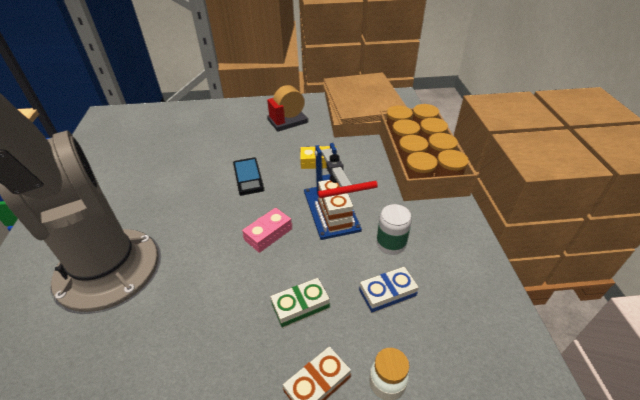

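The cartons with a caramel band are the one on the bench (top image at 436,219; side image at 317,378) and the two in the stand (270,184). The pink one (285,254), yellow (174,193), green (371,228) and blue (365,154) don't match. The carton at (436,219) is therefore the one to move. Next I'll fit its pose and the stand's, and check it in one crop.

```bash
cat > h.py <<'E'
from workcell import *
import cv2,numpy as np
from scipy.optimize import minimize
from scipy.spatial.transform import Rotation as R
def proj(f,P):
    T=np.linalg.inv(f['T']);c=P@T[:3,:3].T+T[:3,3]
    return np.c_[f['fx']*c[:,0]/c[:,2]+f['cx'],f['fy']*c[:,1]/c[:,2]+f['cy']]
def box(x0,x1,y0,y1,z0,z1): return np.array([[x,y,z] for x in(x0,x1) for y in(y0,y1) for z in(z0,z1)])
def world(P,p): return P@R.from_euler('z',p[2]).as_matrix().T+[p[0],p[1],0]
S=8
def hullmask(pts):
    m=np.zeros((400,640),np.uint8); big=cv2.convexHull(np.float32(pts))
    # antialiased via 1/16 px shift
    cv2.fillConvexPoly(m,np.round(big*16).astype(np.int32),255,cv2.LINE_AA,4);return m/255.
def fit(P,views,p0):
    """pose x,y,yaw of point hull P so that its projected hulls match masks; views=[(frame,mask)]"""
    def cost(p):
        s=0
        for f,m in views:
            h=hullmask(proj(f,world(P,p)));s+=np.abs(h-m).sum()/m.sum()
        return s
    best=None
    for d in(-.15,0,.15):
        r=minimize(cost,np.array(p0)+[0,0,d],method='Nelder-Mead',options=dict(initial_simplex=np.array(p0)+[0,0,d]+np.array([[0,0,0],[.008,0,0],[0,.008,0],[0,0,.15]]),xatol=1e-5,fatol=1e-5,maxiter=400))
        if best is None or r.fun<best.fun:best=r
    return best
CARTON=box(-.055,.055,-.03,.03,0,.04)
STAND=np.r_[box(-.095,.095,-.055,.055,0,.012),box(-.098,-.066,-.024,.024,0,.174)]
def cmask(f,q,near):
    c=[d['mask'] for d in regions_of(f,q)]
    u=proj(f,np.array([near]))[0]
    c.sort(key=lambda m:np.hypot(*(np.argwhere(m).mean(0)[::-1]-u)))
    return c[0].astype(float)
E
python3 - <<'E'
from h import *
V={n:grab_frame(n) for n in("top","side")}
near=[.472,-.324,.02]
vs=[(V[n],cmask(V[n],'carton_new',near)) for n in V]
for v in (vs,vs[:1],vs[1:]):
    r=fit(CARTON,v,[.472,-.324,-2.1+1.57*0]);print('new',r.x,r.fun)
sv=[]
for n,f in V.items():
    hsv=cv2.cvtColor(f['color'],cv2.COLOR_RGB2HSV);b=cv2.inRange(hsv,(100,130,40),(125,255,255))
    u=proj(f,np.array([[.555,.104,.05]]))[0].astype(int);roi=np.zeros_like(b);cv2.circle(roi,[int(u[0]),int(u[1])],58,255,-1)
    b&=roi;b=cv2.morphologyEx(b,cv2.MORPH_OPEN,np.ones((2,2)))
    sv.append((f,hullmask(np.argwhere(b)[:,::-1])))
for v in (sv,sv[:1],sv[1:]):
    r=fit(STAND,v,[.555,.104,-1.45]);print('stand',r.x,r.fun)
    st=r.x if v is sv else st
r=fit(CARTON,vs,[.472,-.324,-2.1])
im=[]
for (n,f),c in zip(V.items(),((270,190),(320,345))):
    g=f['color'][:,:,::-1].copy()
    g=cv2.resize(g,None,fx=4,fy=4,interpolation=cv2.INTER_CUBIC)
    for P,p in((CARTON,r.x),(STAND,st)):
        for q in proj(f,world(P,p)): cv2.circle(g,tuple(int(a) for a in (q*4+2)),3,(255,0,255),-1)
    for P,p in((CARTON,r.x),(STAND,st)):
        u=proj(f,world(np.array([[0,0,.05]]),p))[0]*4;x,y=int(u[0]),int(u[1])
        y=min(max(y,150),1450);im.append(g[y-150:y+150,x-200:x+200])
cv2.imwrite('pics/c1.png',np.vstack([np.hstack(im[:2]),np.hstack(im[2:])]))
E
```

```text
new [ 0.47322478 -0.32585715 -2.49832334] 0.2609980085841049
new [ 0.47472493 -0.32282727 -2.49821969] 0.19356611882758748
new [ 0.47362964 -0.32596006 -2.51285238] 0.06418367254266227
stand [ 0.55258575  0.13031903 -1.43371901] 0.4116915814933836
stand [ 0.55181892  0.12361284 -1.38937554] 0.2080313019631121
stand [ 0.55529439  0.13328785 -1.47735834] 0.16895074249891373
```

View pics/c1.png

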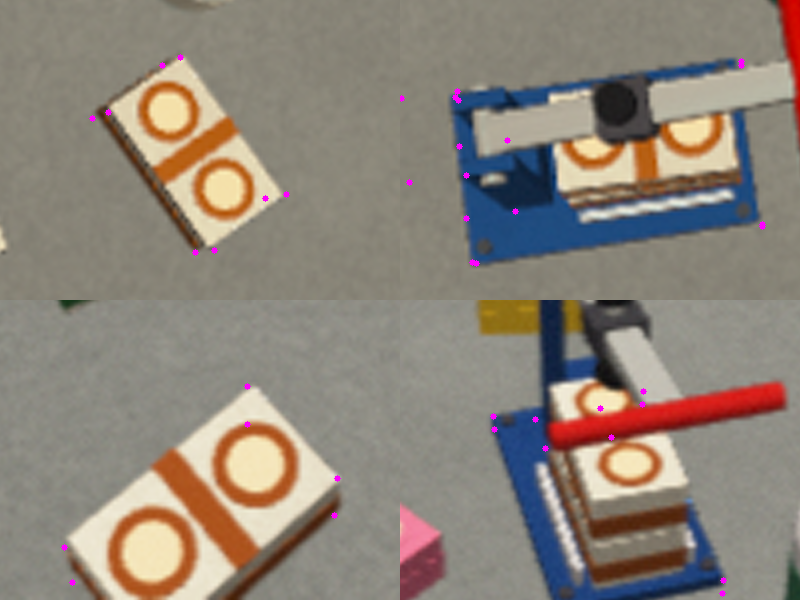

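The crop shows the caramel-banded carton, and its overlay fits. The stand overlay shows the base plate isn't centred on the column: its centre sits about 25 mm towards the post. I'll refit with that offset and check the reach along the lever arc.

```bash
cat >> h.py <<'E'
def stand2(off): return np.r_[box(off-.095,off+.095,-.055,.055,0,.012),box(-.098,-.066,-.024,.024,0,.174)]
def rotm(psi,phi,s=1):
    sx=np.array([np.cos(psi),np.sin(psi),0]);sy=np.array([-sx[1],sx[0],0]);z=np.array([0,0,-1.]);y=s*sx
    return R.from_rotvec(-sy*phi)*R.from_matrix(np.c_[np.cross(y,z),y,z])
def arc(st,th,off=-.038,zoff=0):
    sx=np.array([np.cos(st[2]),np.sin(st[2]),0]);sy=np.array([-sx[1],sx[0],0])
    return np.array([st[0],st[1],.16])+sx*(-.082+.185*np.cos(th))+sy*off+np.array([0,0,.185*np.sin(th)+zoff])
E
python3 - <<'E'
from h import *
sv=[]
for n in("top","side"):
    f=grab_frame(n);hsv=cv2.cvtColor(f['color'],cv2.COLOR_RGB2HSV);b=cv2.inRange(hsv,(100,130,40),(125,255,255))
    u=proj(f,np.array([[.555,.104,.05]]))[0].astype(int);roi=np.zeros_like(b);cv2.circle(roi,[int(u[0]),int(u[1])],62,255,-1)
    b&=roi;b=cv2.morphologyEx(b,cv2.MORPH_OPEN,np.ones((2,2)))
    sv.append((f,hullmask(np.argwhere(b)[:,::-1])))
for off in(-.02,-.025,-.03):
    for v in(sv,sv[:1],sv[1:]):
        r=fit(stand2(off),v,[.555,.104,-1.45]);print(off,r.x,r.fun)
        if off==-.025 and v is sv: st=r.x
for th in(0.,.17,2): print(th,arc(st,th,0))
q0=get_obs()['joints']
for s in(1,-1):
  for k,p0 in((0,0),(.3,0),(.5,0),(.5,-.4),(.7,-.5)):
    out=[]
    for th in np.linspace(.17,2.0,8):
        rr=rotm(st[2],p0+k*(th-.17),s);p=arc(st,th)+rr.as_matrix()[:,2]*tcp_to_grasp
        q=inverse_kinematics(p,rr.as_rotvec());out.append('ok' if q is not None else '--')
    print(s,k,p0,out,None if q is None else np.round(q,2))
E
```

```text
-0.02 [ 0.55492308  0.1098372  -1.42609366] 0.23847942735492528
-0.02 [ 0.55262978  0.10533743 -1.42093305] 0.11383509962013061
-0.02 [ 0.55690707  0.11282717 -1.47684398] 0.09686307494997742
-0.025 [ 0.55536561  0.10511654 -1.42212244] 0.20451961763133264
-0.025 [ 0.55364954  0.10179101 -1.42252856] 0.09006442615875714
-0.025 [ 0.55738207  0.10817954 -1.47924935] 0.08733373193754299
-0.03 [ 0.55583075  0.10107319 -1.42406532] 0.1713350101597746
-0.03 [ 0.55356779  0.09887659 -1.42438357] 0.06947293932846972
-0.03 [ 0.55784852  0.10257847 -1.47795579] 0.0775893228119838
0.0 [0.57062267 0.0032528  0.16      ]
0.17 [0.57022764 0.0058902  0.19129873]
2 [0.53181535 0.26234982 0.32822002]
1 0 0 ['ok', 'ok', 'ok', 'ok', 'ok', 'ok', 'ok', 'ok'] [ 0.26  0.41 -1.11  1.69  0.38  1.28 -2.35]
1 0.3 0 ['ok', 'ok', 'ok', 'ok', 'ok', 'ok', 'ok', 'ok'] [-0.99  0.37  0.23  1.65  0.36  1.47 -2.29]
1 0.5 0 ['ok', 'ok', 'ok', 'ok', 'ok', 'ok', 'ok', 'ok'] [-1.08  0.52  0.23  1.6   0.55  1.67 -2.4 ]
1 0.5 -0.4 ['ok', 'ok', 'ok', 'ok', 'ok', 'ok', 'ok', 'ok'] [ 0.01  0.68 -1.27  1.59  0.85  1.85 -2.75]
1 0.7 -0.5 ['ok', 'ok', 'ok', 'ok', 'ok', 'ok', 'ok', 'ok'] [-1.05  0.47  0.23  1.62  0.48  1.6  -2.36]
-1 0 0 ['ok', 'ok', 'ok', 'ok', 'ok', 'ok', 'ok', 'ok'] [ 0.33  0.47 -1.24  1.69  0.46  1.32  0.72]
-1 0.3 0 ['ok', 'ok', 'ok', 'ok', 'ok', 'ok', 'ok', 'ok'] [-0.04  0.65 -1.2   1.58  0.83  1.84  0.41]
-1 0.5 0 ['ok', 'ok', 'ok', 'ok', 'ok', 'ok', 'ok', 'ok'] [-0.52  0.59 -0.59  1.56  0.79  1.91  0.5 ]
-1 0.5 -0.4 ['ok', 'ok', 'ok', 'ok', 'ok', 'ok', 'ok', 'ok'] [-0.02  0.64 -1.2   1.59  0.82  1.81  0.42]
-1 0.7 -0.5 ['ok', 'ok', 'ok', 'ok', 'ok', 'ok', 'ok', 'ok'] [-0.35  0.58 -0.79  1.56  0.79  1.88  0.48]
```

```bash
cat >> h.py <<'E'
ST=np.array([.555,.1035,-1.43])
def pose(p,psi,phi,s): # grasp point -> tcp
    r=rotm(psi,phi,s);return p+r.as_matrix()[:,2]*tcp_to_grasp, r.as_rotvec()
def rep(tag=''):
    o=get_obs();print(tag,round(o['time_s'],1),np.round(o['tcp_pos'],4),'F',np.round(o['contact_force'],1),'M',np.round(o['moment'],2),'gap',round(float(o['finger_gap']),4));return o
def swing(st,th0,ths,phif,s,cr=0.):
    """arc with bar gripped; cr = radial correction, adapted to the radial force"""
    sx=np.array([np.cos(st[2]),np.sin(st[2]),0])
    for th in ths:
        rad=sx*np.cos(th)+np.array([0,0,np.sin(th)])
        line_to(*pose(arc(st,th)+rad*cr,st[2],phif(th),s),feed=.12)
        o=get_obs();F=o['contact_force'];fr=F@rad
        cr+=np.clip(fr*1e-4,-.001,.001)
        if np.linalg.norm(F)>60: print('big',th,F);break
    print('th',th,'cr',cr,'Frad',fr);return cr
E
python3 - <<'E'
from h import *
st=ST;th0=.17;s=-1
phif=lambda th:-.2+.3*(th-.17)
p=arc(st,th0);p[:2]=p[:2]
movep(*pose(p+[0,0,.10],st[2],phif(th0),s))
line_to(*pose(p+[0,0,.0],st[2],phif(th0),s))
rep('above');set_gripper(0.0);o=rep('gripped')
print('joints',np.round(o['joints'],2))
f=grab_frame("side");cv2.imwrite('pics/g.png',cv2.resize(f['color'][90:270,200:440,::-1],None,fx=3,fy=3))
E
```

```text
above 4.7 [0.5316 0.0026 0.1737] F [ 0.5 -0.2 -0.1] M [-0.18 -0.05  0.07] gap 0.0857
gripped 5.4 [0.5311 0.002  0.1731] F [-0.6 -1.7  2.4] M [-0.68  0.06  0.27] gap 0.0144
joints [ 0.65  0.46 -0.82  1.89  0.16  0.94  1.49]
```

View pics/g.png

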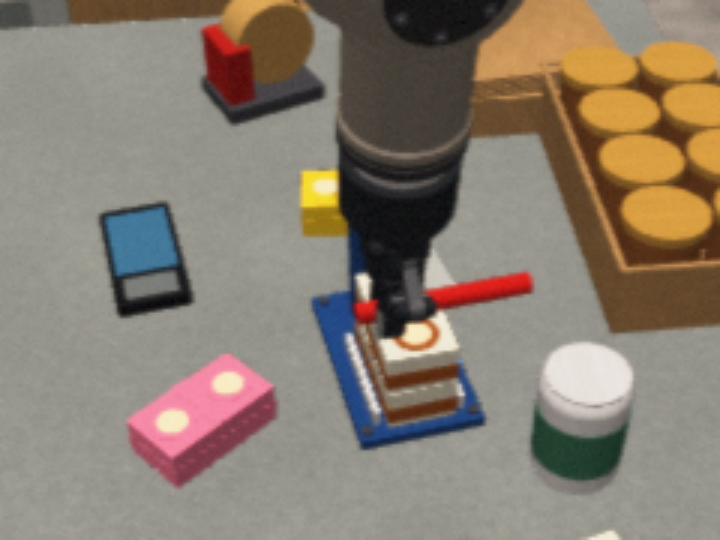

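The fingers hold the bar's near side at about (400,300), with a 14 mm gap and small forces, so I'll swing it open.

```bash
python3 - <<'E'
from h import *
phif=lambda th:-.2+.3*(th-.17)
try:
    cr=swing(ST,.17,np.linspace(.17,.6,5)[1:],phif,-1);rep()
    cr=swing(ST,.17,np.linspace(.6,1.3,6)[1:],phif,-1,cr);rep()
    cr=swing(ST,.17,np.linspace(1.3,2.05,6)[1:],phif,-1,cr);rep()
except MotionError as e: print(e)
o=rep();print(np.round(o['joints'],2))
f=grab_frame("side");print(spot_point(f,'clamp_grip')[:1]);cv2.imwrite('pics/g2.png',f['color'][:,:,::-1])
E
```

```text
th 0.6 cr 0.0026039817564690957 Frad 7.059894834154261
 6.7 [0.5268 0.0279 0.248 ] F [-3.4 -4.9  6.1] M [-1.17  0.59  0.3 ] gap 0.0139
th 1.3 cr 0.007314190034669472 Frad 10.807862955824879
 8.5 [0.511  0.1264 0.3269] F [-8.9 -4.8 10.2] M [-1.44  1.87 -0.08] gap 0.0137
th 2.05 cr 0.010173336265546512 Frad 0.40309651908221283
 10.5 [0.4888 0.2639 0.3147] F [-11.8   1.1  -1. ] M [ 0.18  2.66 -0.44] gap 0.0135
 10.5 [0.4888 0.2639 0.3147] F [-11.8   1.1  -1. ] M [ 0.18  2.66 -0.44] gap 0.0135
[-0.15  0.44 -0.85  1.61  0.55  1.55  0.62]
[{'centre': [0.5322, 0.2759, 0.3219], 'conf': 0.97}]
```

```bash
python3 - <<'E'
from h import *
set_gripper(.085);o=get_obs()
r=R.from_rotvec(o['ee_rot']).as_matrix();line_to(o['tcp_pos']-r[:,2]*.12,feed=.25);rep('off')
N=[.4738,-.3250]
c=[]
for s in(1,-1):
    q=inverse_kinematics(*pose(np.array([*N,.12]),-2.5+np.pi/2,0,s));q2=inverse_kinematics(*pose(np.array([ST[0],ST[1],.25]),ST[2]+np.pi/2,0,s))
    print(s,None if q is None else np.round(q,2),None if q2 is None else np.round(q2,2))
    if q is not None:c.append((abs(q[6]),s))
s=min(c)[1];print('s',s)
movep(*pose(np.array([.40,-.33,.20]),-2.5+np.pi/2,0,s))
V={n:grab_frame(n) for n in("top","side")}
mk=[]
for n,f in V.items():
    m=np.zeros((400,640),bool)
    for d in regions_of(f,'carton_mid'):
        a=np.argwhere(d['mask']).mean(0)[::-1];u=proj(f,np.array([[.555,.104,.06]]))[0]
        print(n,round(d['conf'],2),d['mask'].sum(),np.round(a),np.round(u))
        if np.hypot(*(a-u))<15:m|=d['mask']
    if m.any():mk.append((f,m.astype(float)))
for z0 in(.012,.052):
  for v in(mk,mk[:1],mk[1:]):
    if v:
        x=fit(box(-.055,.055,-.03,.03,z0,.092),v,[.555,.104,-1.43]);print(z0,x.x,x.fun)
for n,f in V.items(): 
    for q in('clamp_grip','carton_mid'):print(n,q,[(round(d['conf'],2),np.round(d['centre'],3)) for d in spot_point(f,q)[:3]])
f=V['top'];u=proj(f,world(box(-.055,.055,-.03,.03,.092,.092)[::2],ST))
g=cv2.resize(f['color'][:,:,::-1],None,fx=4,fy=4,interpolation=cv2.INTER_CUBIC)
for a in u: cv2.circle(g,tuple(int(b) for b in a*4+2),3,(255,0,255),-1)
g1=g[560:1000,760:1360]
f=V['side'];g=cv2.resize(f['color'][:,:,::-1],None,fx=4,fy=4,interpolation=cv2.INTER_CUBIC)
u=proj(f,world(box(-.055,.055,-.03,.03,.012,.092),ST))
for a in u: cv2.circle(g,tuple(int(b) for b in a*4+2),3,(255,0,255),-1)
cv2.imwrite('pics/col.png',cv2.resize(np.vstack([g1,g[500:1000,1040:1640]]),None,fx=.63,fy=.63,interpolation=cv2.INTER_AREA))
E
```

```text
off 11.9 [0.4882 0.3039 0.4273] F [ 0.3 -0.  -0.2] M [ 0.39  0.03 -0.01] gap 0.085
1 [ 0.67  0.48 -0.23  1.9   0.15  0.78 -0.57] [ 0.17  0.35 -0.58  1.79  0.22  1.06 -0.35]
-1 [ 0.95  0.54 -0.6   1.88  0.4   0.84  2.36] [ 0.54  0.53 -1.12  1.77  0.51  1.17  2.54]
s 1
top 0.64 1208 [269. 183.] [269. 185.]
side 0.93 1136 [335. 199.] [333. 202.]
0.012 [ 0.56028346  0.10294205 -1.48673989] 0.5255716287074479
0.012 [ 0.5592381   0.10132436 -1.4432519 ] 0.1478022334761719
0.012 [ 0.56261154  0.13917732 -1.46232662] 0.320885114609224
0.052 [ 0.55879054  0.10239813 -1.44020956] 0.15732797642888888
0.052 [ 0.55801939  0.10112329 -1.43432813] 0.07334761719257239
0.052 [ 0.55945474  0.1039971  -1.44946801] 0.07198632974316488
top clamp_grip [(0.64, array([0.527, 0.276, 0.322]))]
top carton_mid [(0.76, array([0.555, 0.107, 0.05 ])), (0.33, array([0.539, 0.223, 0.231]))]
side clamp_grip [(0.84, array([0.53 , 0.277, 0.324]))]
side carton_mid [(0.7, array([0.558, 0.104, 0.044])), (0.36, array([ 0.454, -0.154, -0.003]))]
```

View pics/col.png

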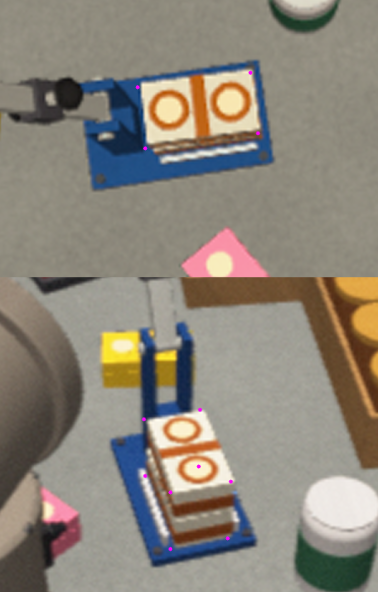

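The lever leans fully back, and both views put the column top at about (0.5588, 0.102), yaw -1.44. I'll pick up the carton now.

```bash
cat >> h.py <<'E'
MID=np.array([.5588,.102,-1.44]); N=np.array([.4738,-.3250,-2.5])
E
python3 - <<'E'
from h import *
a=N[2]+np.pi/2
movep(*pose(np.array([N[0],N[1],.12]),a,0,1))
line_to(*pose(np.array([N[0],N[1],.023]),a,0,1),feed=.1);rep('down')
set_gripper(0.0);rep('grip')
line_to(*pose(np.array([N[0],N[1],.20]),a,0,1),feed=.15);rep('lift')
b=MID[2]+np.pi/2
movep(*pose(np.array([MID[0]-.06,MID[1]-.1,.26]),b,0,1))
line_to(*pose(np.array([MID[0],MID[1],.20]),b,0,1),feed=.15)
hold(.3);o=rep('over');
f=grab_frame("side");g=f['color'][90:290,220:460,::-1];cv2.imwrite('pics/ov.png',cv2.resize(g,None,fx=3,fy=3))
# where does the held carton sit? 
zb=.20-.023
for n in("top","side"):
    f=grab_frame(n)
    for d in regions_of(f,'carton_new'):print(n,round(d['conf'],2),d['mask'].sum(),np.argwhere(d['mask']).mean(0)[::-1],proj(f,np.array([[*MID[:2],zb+.02]])))
E
```

```text
down 16.4 [ 0.4743 -0.3253  0.0049] F [-0.3  0.7 -0.8] M [ 0.04 -0.01 -0.01] gap 0.0849
grip 16.7 [ 0.4743 -0.3253  0.0053] F [-1.3  1.1  5.8] M [ 0.29  0.23 -0.06] gap 0.0594
lift 18.1 [ 0.4732 -0.3246  0.1803] F [ 0.  -0.8 -2.5] M [-0.03 -0.06 -0.06] gap 0.0596
over 20.6 [0.5588 0.1015 0.1816] F [ 0.3 -0.6 -1.6] M [-0.01 -0.04  0.02] gap 0.0592
top 0.42 2085 [204.16882494 184.66043165] [[264.77879067 173.94858442]]
side 0.81 1019 [338.62610402 162.78410206] [[335.2709378 159.3021174]]
```

View pics/ov.png

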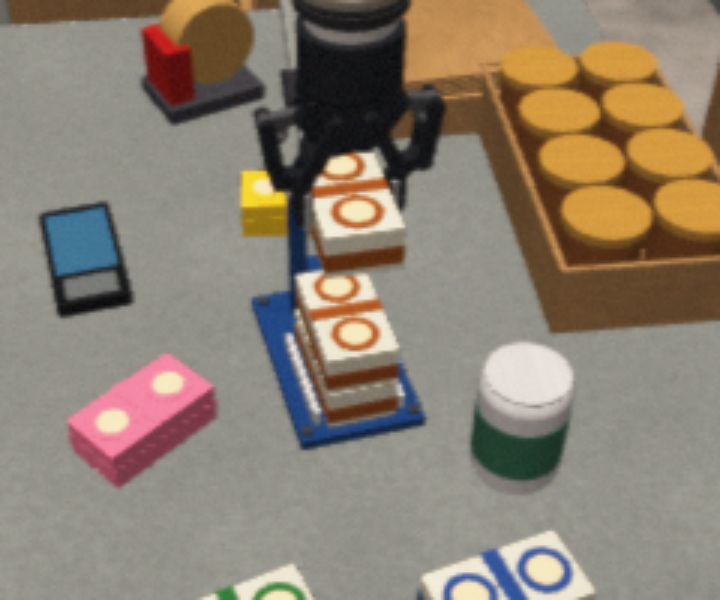

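The held carton hangs level above the column. I'll fit it in the side view against the column in the same frame, then correct and lower it in small steps.

```bash
python3 - <<'E'
from h import *
f=grab_frame("side")
zb=get_obs()['tcp_pos'][2]-.0051
M=[d['mask'].astype(float) for d in regions_of(f,'carton_mid')]
def near(z):
    u=proj(f,np.array([[*MID[:2],z]]))[0];return min(M,key=lambda m:np.hypot(*(np.argwhere(m>0).mean(0)[::-1]-u)))
h=fit(box(-.055,.055,-.03,.03,zb,zb+.04),[(f,near(zb+.02))],MID);m=fit(box(-.055,.055,-.03,.03,.052,.092),[(f,near(.072))],MID)
print('held',h.x,h.fun,'mid',m.x,m.fun)
d=h.x-m.x;print('diff',d)
E
```

```text
held [ 0.54189028 -0.01582147 -1.63780814] 0.5602323040653211 mid [ 0.55881948  0.10424711 -1.49245587] 0.1488241044218274
diff [-0.0169292  -0.12006857 -0.14535226]
```

```bash
python3 - <<'E'
from h import *
f=grab_frame("side");zb=get_obs()['tcp_pos'][2]-.0051
for z in(zb+.04,.092): print(z,proj(f,world(np.array([[.055,-.03,z],[.055,.03,z]]),MID)))
g=f['color'][130:230,290:390,::-1];g=cv2.resize(g,None,fx=6,fy=6,interpolation=cv2.INTER_CUBIC)
for z in(zb,zb+.04,.092):
    for a in proj(f,world(np.array([[.055,-.03,z],[.055,.03,z]]),MID)): cv2.circle(g,tuple(int(b) for b in (a-[290,130])*6+3),3,(255,0,255),-1)
cv2.imwrite('pics/z.png',g)
E
```

```text
0.21621910227496136 [[328.31784404 169.24971033]
 [354.96609507 165.04980394]]
0.092 [[328.43650875 210.14531417]
 [352.65322058 205.93132839]]
```

View pics/z.png

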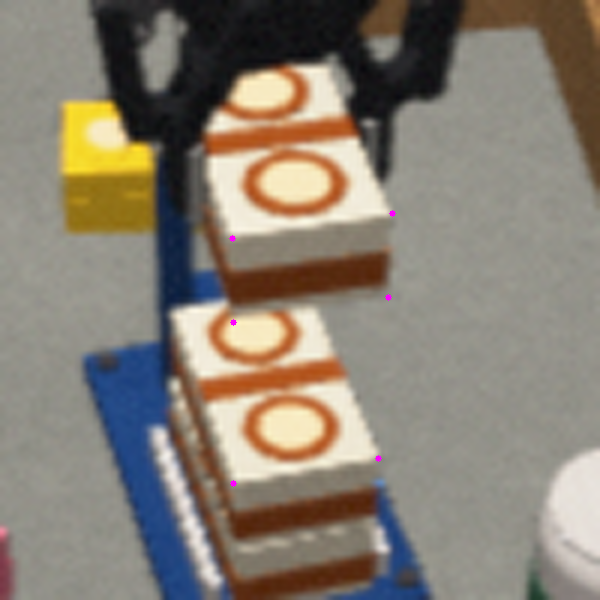

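The held carton's top near corners, at (229,238) and (391,213), lie within half a pixel of the projection, so it is aligned. I'll lower it.

```bash
python3 - <<'E'
from h import *
b=MID[2]+np.pi/2
z=.13;line_to(*pose(np.array([*MID[:2],z]),b,0,1),feed=.12);hold(.2)
F0=get_obs()['contact_force'][2];print('F0',F0)
while z>.108:
    z-=.001;line_to(*pose(np.array([*MID[:2],z]),b,0,1),feed=.02)
    F=get_obs()['contact_force'][2]
    if F-F0>3:break
rep('touch');print(z)
set_gripper(.085);hold(.2);rep('open')
line_to(*pose(np.array([*MID[:2],z+.13]),b,0,1),feed=.2)
movep(*pose(np.array([.42,-.1,.30]),b,0,1))
rep();f=grab_frame("side");g=cv2.resize(f['color'][110:260,270:390,::-1],None,fx=4,fy=4,interpolation=cv2.INTER_CUBIC)
for a in proj(f,world(np.r_[box(-.055,.055,-.03,.03,.132,.132)[::2],box(-.055,.055,-.03,.03,.012,.012)[::2]],MID)): cv2.circle(g,tuple(int(c) for c in (a-[270,110])*4+2),3,(255,0,255),-1)
t=grab_frame("top");h=cv2.resize(t['color'][120:240,200:290,::-1],None,fx=4,fy=4,interpolation=cv2.INTER_CUBIC)
for a in proj(t,world(box(-.055,.055,-.03,.03,.132,.132)[::2],MID)): cv2.circle(h,tuple(int(c) for c in (a-[200,120])*4+2),3,(255,0,255),-1)
h=cv2.copyMakeBorder(h,0,g.shape[0]-h.shape[0],0,0,cv2.BORDER_CONSTANT) if h.shape[0]<g.shape[0] else h
i=np.hstack([g[:600],h[:600]])[:,:800];cv2.imwrite('pics/pl.png',i)
E
```

```text
F0 -2.6074046109093745
touch 25.7 [0.5591 0.102  0.0973] F [-3.3 -1.3  7.7] M [-0.22  0.59 -0.02] gap 0.0596
0.11499999999999999
open 26.3 [0.5588 0.102  0.0962] F [-0.1 -0.3 -0.7] M [-0.01  0.01  0.04] gap 0.085
 28.1 [ 0.4205 -0.0991  0.2809] F [ 0.3 -0.2 -0.7] M [ 0.01 -0.03  0.01] gap 0.0851
```

View pics/pl.png

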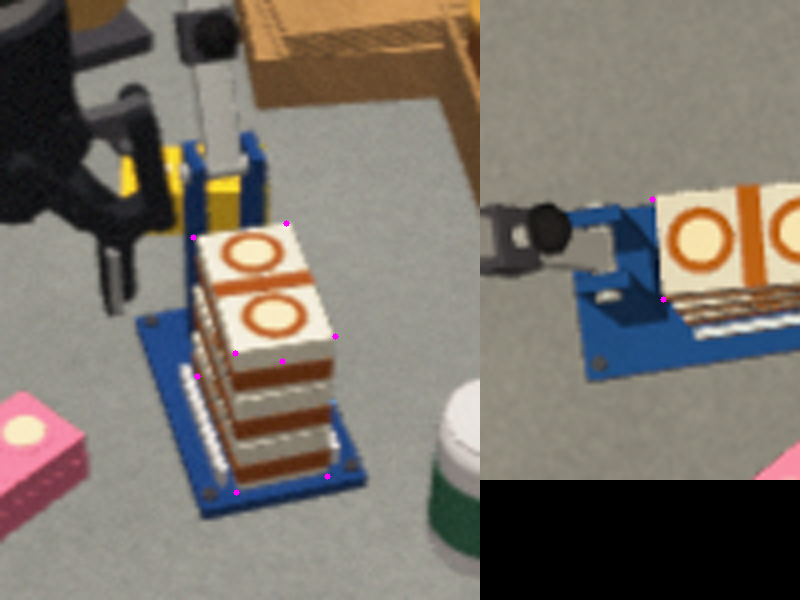

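The new carton sits flush and square on the column in both views. Next I'll re-grip the lever bar at the pose where I released it and swing it down to about 0.5 rad.

```bash
python3 - <<'E'
from h import *
phif=lambda th:-.2+.3*(th-.17)
o=get_obs();line_to([.42,-.1,.43],feed=.3)
# known good release pose
sx=np.array([np.cos(ST[2]),np.sin(ST[2]),0]);rad=sx*np.cos(2.05)+np.array([0,0,np.sin(2.05)])
g=np.array([.4888,.2639,.3147])-rotm(ST[2],phif(2.05),-1).as_matrix()[:,2]*tcp_to_grasp
P,q=pose(g,ST[2],phif(2.05),-1);r=R.from_rotvec(q).as_matrix()
movep(P-r[:,2]*.11,q);line_to(P,feed=.12);rep('at');set_gripper(0);rep('grip')
mx=np.array([np.cos(MID[2]),np.sin(MID[2]),0]);my=np.array([-mx[1],mx[0],0])
d=g-np.array([*MID[:2],.16])+mx*.082
th=np.arctan2(d[2],d@mx);rr=np.hypot(d[2],d@mx);off=d@my;print('th',th,'r',rr,'off',off)
S=MID.copy();S[:2]+=my[:2]*(off+.038)  # keep lateral grip position
try:
    cr=rr-.185
    for a,b,n in((th,1.3,6),(1.3,.5,7)):
        cr=swing(S,0,np.linspace(a,b,n)[1:],phif,-1,cr);rep()
except MotionError as e:print(e)
f=grab_frame("top");print(spot_point(f,'clamp_grip')[:1])
E
```

```text
at 31.4 [0.4888 0.2645 0.3155] F [-0.1  0.5 -1.3] M [ 0.31  0.09 -0.01] gap 0.085
grip 32.1 [0.4888 0.2641 0.315 ] F [0.8 0.6 2.1] M [0.27 0.14 0.24] gap 0.0138
th 2.0718889045881506 r 0.196309406782135 off -0.0483530596227159
th 1.3 cr 0.012280148343440142 Frad -4.501199145755328
 34.1 [0.5117 0.1219 0.3324] F [17.4  3.4 -4.4] M [ 1.26 -3.53  1.23] gap 0.0132
th 0.5 cr 0.008707523072194022 Frad -8.12974815295336
 36.3 [0.5248 0.0104 0.2342] F [ 13.7   5.6 -10.1] M [ 0.9  -3.04 -0.14] gap 0.0122
[{'centre': [0.5685, 0.019, 0.2319], 'conf': 0.71}]
```

```bash
python3 - <<'E'
from h import *
set_gripper(.085);o=rep('rel')
r=R.from_rotvec(o['ee_rot']).as_matrix();line_to(o['tcp_pos']-r[:,2]*.08,feed=.25)
set_gripper(0)
f=grab_frame("side");c=spot_point(f,'clamp_grip')[0]['centre'];f=grab_frame("top");c2=spot_point(f,'clamp_grip')[0]['centre'];print(c,c2)
th=float(np.arcsin(((c[2]+c2[2])/2-.16)/.185));print('th',th,arc(MID,th,0))
rot=rotm(MID[2],0,-1).as_rotvec()
go=lambda t,e=0:arc(MID,t,-.036,.008+e)
t=th+.06
movep(go(t,.03),rot);hold(.2);F0=get_obs()['contact_force'][2];print('F0',F0)
line_to(go(t),rot,feed=.1)
while t>.29:
    t-=.02;line_to(go(t),rot,feed=.06)
    F=get_obs()['contact_force'][2]-F0
    print(round(t,3),round(F,1),end='; ')
    if F>16:break
print();rep()
E
```

```text
rel 37.1 [0.5221 0.0096 0.2347] F [-0.6  0.3  0.7] M [-0.09 -0.02  0.04] gap 0.0852
[0.5751, 0.0217, 0.2345] [0.5697, 0.0208, 0.231]
th 0.40415637581842156 [0.57028973 0.0146571  0.23275   ]
F0 -0.43814651037546387
0.444 0.0; 0.424 0.8; 0.404 1.0; 0.384 0.2; 0.364 2.3; 0.344 1.1; 0.324 0.3; 0.304 1.3; 0.284 1.5; 
 41.7 [0.5355 0.0026 0.2197] F [-0.   0.6  1.1] M [-0.03 -0.07  0.01] gap 0.0002
```

```bash
python3 - <<'E'
from h import *
for n in("side","top"):
    f=grab_frame(n);print(n,[d['centre'] for d in spot_point(f,'clamp_grip')[:1]],[d['centre'] for d in spot_point(f,'clamp_head')[:1]])
    if n=="side":cv2.imwrite('pics/pr.png',cv2.resize(f['color'][90:250,250:430,::-1],None,fx=3.5,fy=3.5,interpolation=cv2.INTER_CUBIC))
E
```

```text
side [[0.5748, 0.0112, 0.2132]] [[0.5557, 0.1078, 0.1861]]
top [] [[0.5562, 0.1033, 0.1838]]
```

View pics/pr.png

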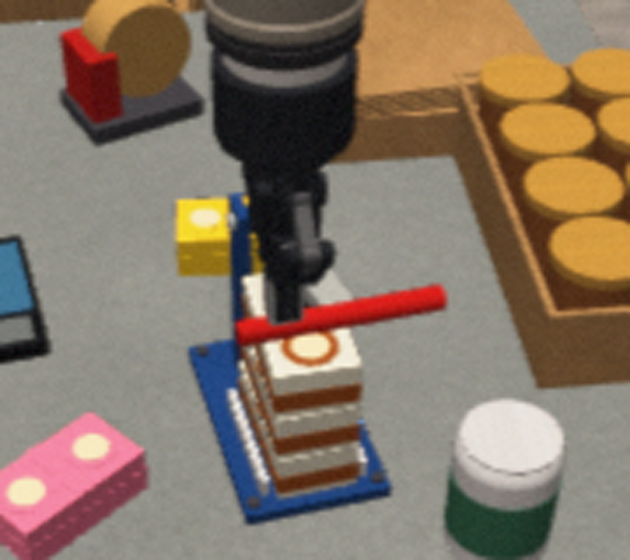

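The lever is following the fingers: grip z is 0.213, so θ is about 0.28. I'll keep pressing in fine steps until I feel the carton.

```bash
python3 - <<'E'
from h import *
rot=rotm(MID[2],0,-1).as_rotvec();F0=-.44
mx=np.array([np.cos(MID[2]),np.sin(MID[2]),0])
go=lambda t:arc(MID,t,-.036,.008)-mx*.003
t=.284;line_to(go(t),rot,feed=.03)
L=[];base=1.2;Fm=0
while t>-.2:
    t-=.006;line_to(go(t),rot,feed=.03);hold(.03)
    F=np.mean([get_obs()['contact_force'][2] for _ in range(3)])-F0;L.append(F)
    print(round(t,3),round(F,2),end='; ')
    if len(L)>=6: base=np.median(L[:max(5,len(L)-12)])
    if (F>base+4.3 and L[-2]>base+3) or F>base+7:break
    if get_obs()['time_s']>60:break
print('\nbase',base);rep()
E
```

```text
0.278 2.72; 0.272 3.41; 0.266 4.23; 0.26 3.47; 0.254 2.8; 0.248 4.5; 0.242 3.23; 0.236 3.29; 0.23 3.49; 0.224 3.24; 0.218 3.41; 0.212 4.42; 0.206 4.6; 0.2 3.16; 0.194 4.38; 0.188 4.57; 0.182 4.68; 0.176 3.82; 0.17 3.79; 0.164 4.9; 0.158 5.65; 0.152 6.68; 0.146 7.65; 0.14 8.41; 
base 3.410463287477663
 49.1 [ 5.359e-01 -2.000e-04  1.941e-01] F [-0.2 -3.5  8. ] M [-0.92  0.09 -0.  ] gap 0.0001
```

Contact began at θ≈0.166. The foot now presses with about 6–10 N (6.4 from travel, 10 from force). I'll go two small steps further, hold, lift off and check.

```bash
python3 - <<'E'
from h import *
rot=rotm(MID[2],0,-1).as_rotvec()
mx=np.array([np.cos(MID[2]),np.sin(MID[2]),0])
go=lambda t,e=0:arc(MID,t,-.036,.008+e)-mx*.003
for t in(.134,.128):
    line_to(go(t),rot,feed=.03);hold(.03);print(get_obs()['contact_force'][2]+.44)
hold(.4);rep('press')
line_to(go(t,.004),rot,feed=.03);rep()
line_to(go(t,.10),rot,feed=.2);hold(.3);rep('off')
movep([.42,-.15,.30],rot);hold(.2);rep()
for n in("side","top"):
    f=grab_frame(n);print(n,[np.round(d['centre'],4) for q in('clamp_grip','clamp_head') for d in spot_point(f,q)[:1]])
    if n=="side":cv2.imwrite('pics/end.png',cv2.resize(f['color'][60:260,220:440,::-1],None,fx=3,fy=3,interpolation=cv2.INTER_CUBIC))
E
```

```text
9.424504736077628
9.6159881879514
press 50.0 [ 0.536  -0.0006  0.1921] F [-1.1 -3.9  8.8] M [-1.02  0.15 -0.01] gap 0.0
 50.3 [5.353e-01 3.000e-04 1.953e-01] F [ 0.4 -0.5  0. ] M [-0.01 -0.02  0.  ] gap -0.0001
off 51.2 [ 5.355e-01 -4.000e-04  2.907e-01] F [ 1.   0.5 -0. ] M [ 0.01 -0.03 -0.06] gap -0.0002
 52.2 [ 0.421  -0.1485  0.3   ] F [-0.  -0.6 -0.2] M [ 0.04 -0.01 -0.01] gap -0.0004
side [array([0.5741, 0.0093, 0.188 ]), array([0.556 , 0.1047, 0.1742])]
top [array([0.5735, 0.0055, 0.1801]), array([0.5556, 0.1045, 0.169 ])]
```

View pics/end.png

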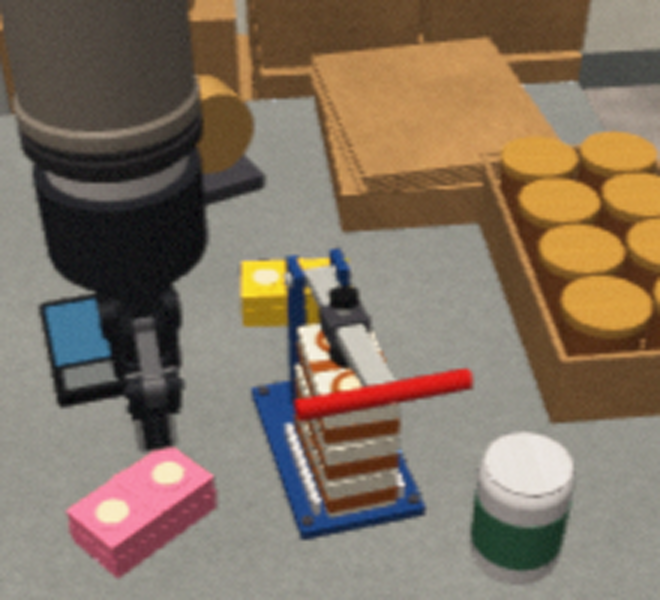

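The lever is down at about 0.13 rad, pressing on a square column. The fingers are clear and the force reads zero, so I'm handing in.

```bash
python3 -c "
from workcell import *
print(job_done())"
```

```text
the job is handed in; nothing more can be done
None
```

I handed the job in at about 52 s: the caramel-banded carton sits squarely on the column and the released clamp holds it down with roughly 10–12 N (estimated from wrist force, not measured at the foot); no verdict was returned.

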